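Pin the folding vanity mirror back together

TASK

The two teak leaves of the little folding mirror stand in their foot with the hinge knuckles in line, but the hinge pin is out, parked upright in one of the holes of the ceramic toothbrush stand. Take the pin by its round knob and push it down through both knuckles until it is fully home with its collar resting on the upper knuckle; guide it in with your hand rather than dropping it, and do not knock the loose leaf out of its groove.

Things in the scene. Friction and masses are not known exactly. Their poses are not given: they have to be found in the camera images.
- pin: Loose hinge pin, 70 g (mostly the steel), upright in one of the stand's 3 holes (varies), collar on the stand's top. From the tip up: steel shank 12 mm wide, 68 long, nose tapering to 5 mm over 10 mm; teak collar 38 mm wide, 6 thick; round teak knob 22 mm wide, 40 tall, to grip. Origin: the tip; z up the pin. Other holes: a razor (T head) and a shaving brush (pale bristles), tops up to 150 mm above the counter.
- stand: Fixed pale ceramic toothbrush stand, a block 56 (x) by 210 (y) by 78 mm high, on a teak tray whose surface is 10 mm above the counter. Three vertical 19 mm holes in a row along its y, 70 mm apart, the middle one at its centre. Origin: centre of its underside; z up.
- mirror: Fixed part of the mirror: V-shaped teak foot, fixed leaf, lower knuckle. Origin: on the vertical hinge axis at counter height; z up. Leaves stand at +115 and -115 degrees from x, 14 mm thick, 24 to 150 mm from the axis, top at 88 mm. Lower knuckle: tube 28 mm wide, 18 mm bore, 30 to 56 mm above the counter, open below. Pin fully home: tip 22 mm above the counter.
- leaf: Loose teak leaf, 400 g, upright in the foot's groove at -115 degrees, its upper knuckle right above the lower. In place, its origin and axes coincide with mirror. Upper knuckle: tube 57 to 90 mm above the counter, 18 mm bore, the top 16 mm flaring to a funnel mouth 32 mm wide inside, 41 outside; the pin's collar comes to rest on its rim at 90 mm.
There are look-alikes about, which are no part of the job. What is shaped like the pin but turquoise is not meant. Leave any turquoise look-alike of the leaf alone.

How it is judged (in metres and radians):
On the way:
1. the fingers still hold the pin when its tip has passed the upper knuckle and entered the lower one (z of pin in the frame of mirror below 0.046 m and horizontal distance between pin and mirror below 0.01 m and contact force between the fingers and pin above 0.3 N), for 0.05 s.
At the end, for the whole second after the job is handed in: The pin stands through both knuckles, at rest: its tip within 10 mm of the hinge axis and less than 30 mm above the counter (fully home is 22 mm), upright within 10 degrees; the loose leaf still stands in its groove, within 10 mm of its place and upright within 7 degrees (z of pin in the frame of mirror between 0.014 and 0.03 m and horizontal distance between each of pin, leaf and mirror below 0.01 m and angle between pin's own z axis and vertical below 0.18 rad and angle between leaf's own z axis and vertical below 0.12 rad and z of leaf in the frame of mirror below 0.01 m and linear speed of each of pin, leaf below 0.02 m/s); the robot touches nothing.
It fails at once if the loose leaf is knocked over or lifted out of its groove (angle between leaf's own z axis and vertical above 0.3 rad or z of leaf in the frame of mirror above 0.03 m).
It also fails if it takes over 48 s, if anything falls off the work surface, if the arm or the gripper's body presses on something with over 40 N, if the wrist force passes 120 N, or if a joint passes its speed limit or range.

ROBOT

A 7-joint arm with a two-finger parallel gripper is mounted at the origin on the work surface. World frame = base frame: x ahead of the robot, y to its left, z up, the work surface at z = 0. Lengths are in mm, angles in rad, forces in N, time in s.
With the tool pointing down it reaches from about 400 to 875 mm from the base axis. Payload 6.5 kg.
Tool frame: the origin (TCP) lies midway between the tips of the shut fingers; the grasp point (between the pads) lies 19 mm behind it; z points along the fingers, y is the direction in which the jaws open and shut (so a half turn about z gives the same grasp; the last joint's range is limited). The gripper opens to 85 mm and grips with 20 to 120 N. Pads are 22 mm wide; open, the fingers measure 114 mm over their backs; the gripper's body (76 mm by 85 mm) begins 54 mm behind the grasp point. The pads swing forward as they close: fully open they stand 13 mm farther back than shut.
Start: joints at [1.235, 0.536, -0.004, 1.538, 0.003, 1.067, -0.071], TCP at [173.245, -626.479, 209.59] pointing down, gripper open.
Joint ranges: [-2.7, 2.7], [-0.37, 2.16], [-1.27, 1.26], [0.24, 2.4], [-1.31, 4.45], [0.19, 1.91], [-2.76, 2.76]. Speed limits (rad/s): [2.39, 2.39, 3.14, 3.14, 3.14, 3.14, 3.14].

INTERFACE

Orientations are given as a rotation vector (axis times angle).
In Python, from station import observe, camera, camera_model, hand_in, recognise gives the robot as it stands.
- The arm moves only by the tool jog_arm, never from a script. Its argument "steps" is a list of rows, each a list of 3 entries, a list of its own where there are three numbers: the shift along the tool's x, y, z in m, then the turn, a rotation vector about the tool's x, y, z in degrees, then the finger opening in m, from 0 to 0.0854. In form: [[[dx, dy, dz], [wx, wy, wz], hand], ...]. A call has 1 to 10 rows; each row is the pose to reach, as a shift and turn from the pose commanded when the call began, along the tool's axes at that moment; what a row does not reach only later rows make up. A row lasts 1/10 s, in which the tool goes at most 50 mm and 8.59 degrees, less where a joint would pass 70% of its speed; a pose out of reach is approached as far as the arm can. A call with a gripper value outside its range is refused whole. The fingers move at their own pace and stop on an object; "force" is the grip in N (left out, the last holds). Time passes only in rows, so rows that repeat a pose let the fingers close. It gives the time, the measured TCP pose, the force and the opening at its end, in the units of the state.
- observe(): the state, without advancing time (a new reading comes with each control period).
- camera(name): name is "scene" or "top" or "wrist"; returns the picture (384x512x3 uint8, red, green, blue); there is no depth.
- camera_model(name): a dict with "fovy" (degrees; the focal length in pixels is half the picture's height over the tangent of half this angle, whatever the lens; pixels are square), "cx", "cy" (the principal point, pixels), "camera_from_world" (4x4, takes a point from world to camera coordinates). Camera axes: x right, y up, looking along -z (the intrinsics and any distortion apply to the point x, -y, -z); pixel columns grow to the right and rows downward; lengths in mm; the calibration is good to about 2 mm. A picture is of the moment at which its call begins: read the wrist's pose just before it. camera_model takes no time and is no camera call; for the wrist camera it gives the pose at the moment of the call.
- hand_in(): hands the job in, once; it reports no verdict.
Trained networks look in the newest picture that a camera, given by its name, has taken for a name from the list of things; names that differ only in an ending like _2 or _b are one class to them, and where a whole thing is asked for, a point or a joint stands for the part that bears it (a point fixed in the world has none). Each returns a list of dicts, best first, with "conf" (0 to 1); they miss things now and then, are a little off and sometimes report something else, mostly with a low value. They report only what shows in the picture. A call takes as long as a camera call. They do not tell look-alikes from the thing itself.
- recognise(target, camera): "bbox" ([centre column, centre row, width, height] in pixels, round what is visible of it).
The state is a dict: "t": time; "q": joint angles; "joint_velocities": joint speeds; "tau": joint torques, N m; "eef_pos": TCP position; "tool_rot": TCP orientation; "contact_force": force on the tool from outside, world axes, zero at the start; "wrist_torque": the same for the moment, N m; "width": opening from 0.0 (shut) to 1.0 (fully open).
Only numpy, scipy, OpenCV 4.12 (cv2) and the standard library are available. Lean on these libraries where they do the work, as an engineer would, in place of code of your own. Each camera call takes 0.05 s, during which the arm holds its last target. There are 200 camera calls.

## Working session

There is one attempt and no reset: what is moved stays moved. The work goes in short steps, Python scripts to look and compute and a tool call to move; the robot and the scene stay as the last step left them, time stands still between calls to the robot, and variables do not carry over. Pictures are saved under pics/ and viewed, about 8 in all and at most 12, crops included, and the job is handed in when it is done.

Besides the shell and the picture viewer there is one more tool, called after "Emit:" as a command line: name --argument value ..., lists and objects as JSON in quotes. jog_arm: Moves the arm, as the interface text tells. Its arguments: {"type":"object","properties":{"steps":{"type":"array"},"force":{"type":"number"}},"required":["steps"]}

```bash
mkdir -p pics; cat > h.py <<'E'
import numpy as np, cv2
from station import observe, camera, camera_model, hand_in, recognise
def snap(n,f):
    im=camera(n); cv2.imwrite('pics/'+f,im[:,:,::-1]); return im
E
python3 - <<'E'
from h import *
o=observe();print(o)
a=snap('scene','s.png');b=snap('top','t.png')
for n in('scene','top','wrist'):print(n,camera_model(n))
for n in('scene','top'):
  for k in('pin','stand','mirror','leaf'):print(n,k,[(np.round(d['bbox']),round(d['conf'],2)) for d in recognise(k,n)])
cv2.imwrite('pics/a.png',np.hstack([a,b])[:,:,::-1])
c=cv2.resize(np.vstack([a,b]),(0,0),fx=.78,fy=.78)
E
```

```text
{'t': 0.0, 'q': array([ 1.23483724,  0.53716347, -0.00443669,  1.53886713,  0.00260224,
        1.06727757, -0.0711957 ]), 'joint_velocities': array([-0.00120476, -0.00074493, -0.00179984, -0.00126714, -0.0013168 ,
       -0.00079721,  0.00082366]), 'tau': array([-3.48004403e-05, -5.83415294e+01,  1.04836576e+00, -2.59107685e+01,
        1.22099838e-02,  9.60423175e-03,  2.85231380e-05]), 'eef_pos': array([ 173.02722008, -625.86339135,  208.71721447]), 'tool_rot': array([-3.11138625e+00, -4.22345762e-01,  5.59907786e-04]), 'contact_force': array([1.37434224e+00, 2.24419264e-04, 1.22805322e-01]), 'wrist_torque': array([0.01692674, 0.02416161, 0.0046093 ]), 'width': 0.9947964364160765}
scene {'fovy': 46.55696960172318, 'cx': 260.22315048333036, 'cy': 188.6174120598574, 'camera_from_world': array([[-7.40289196e-01,  6.72276538e-01, -4.02031456e-03,
         2.82395310e+02],
       [-5.58018763e-01, -6.11115059e-01,  5.61385291e-01,
         1.86659241e+02],
       [ 3.74949285e-01,  4.17830876e-01,  8.27544798e-01,
        -1.16564200e+03],
       [ 0.00000000e+00,  0.00000000e+00,  0.0
[... 983 characters left out ...]
0.92), (array([155., 204.,  16.,  30.]), 0.81), (array([249., 279.,  92., 113.]), 0.7), (array([269., 174.,  14.,  35.]), 0.54)]
scene stand [(array([250., 276.,  92., 111.]), 0.79)]
scene mirror [(array([185., 154.,  73.,  92.]), 0.97)]
scene leaf [(array([153., 120.,  22.,  60.]), 0.61), (array([233., 100.,  60.,  46.]), 0.6), (array([225., 237.,  20.,  25.]), 0.46)]
top pin [(array([220., 130.,  16.,  15.]), 0.75), (array([292., 111.,  14.,  22.]), 0.66), (array([254., 204.,  15.,  17.]), 0.53)]
top stand [(array([192., 130.,  93.,  28.]), 0.84)]
top mirror [(array([342., 170., 118.,  49.]), 0.75)]
top leaf [(array([359., 248.,  21.,  69.]), 0.84), (array([372., 161.,  63.,  50.]), 0.73)]
```

View pics/s.png

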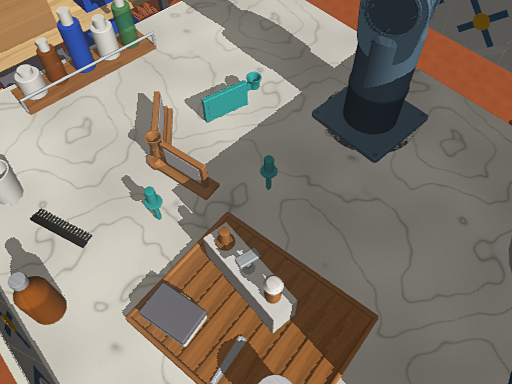

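View pics/t.png

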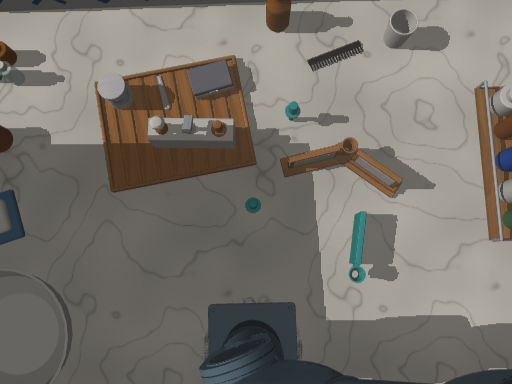

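Candidates for the pin: 
- Brown knob in the stand's end hole, scene (224,237) and top (219,128).
- Turquoise look-alikes at scene (152,200) and (269,172). Rejected by colour.
- Razor at scene (247,259) and shaving brush at scene (274,288), both in the stand.

I choose the brown one, and will check it in a crop while measuring.

```bash
cat >> h.py <<'E'
def ray(n,u,v,m=None):
    m=m or camera_model(n); f=192/np.tan(np.radians(m['fovy']/2)); T=m['camera_from_world']
    d=T[:3,:3].T@np.array([(u-m['cx'])/f,-(v-m['cy'])/f,-1]); return -T[:3,:3].T@T[:3,3],d
def atz(n,u,v,z,m=None):
    c,d=ray(n,u,v,m); return c+d*(z-c[2])/d[2]
def proj(n,P,m=None):
    m=m or camera_model(n); f=192/np.tan(np.radians(m['fovy']/2)); T=m['camera_from_world']
    p=T[:3,:3]@np.array(P)+T[:3,3]; return np.array([m['cx']-f*p[0]/p[2],m['cy']+f*p[1]/p[2]])
E
python3 - <<'E'
from h import *
from scipy.spatial.transform import Rotation as R
print('pin top',atz('top',219,128,115),'scene',atz('scene',224,237,112))
print('kn top',atz('top',349,145,90),'scene',atz('scene',153,138,90))
print('brush',atz('top',157,124,140),atz('scene',274,287,140))
print('tool R',R.from_rotvec(observe()['tool_rot']).as_matrix().round(3))
s=cv2.imread('pics/s.png');t=cv2.imread('pics/t.png')
A=cv2.resize(s[80:310,110:310],(0,0),fx=2,fy=2,interpolation=2);B=cv2.resize(t[90:210,140:410],(0,0),fx=1.48,fy=1.48,interpolation=2)
out=np.zeros((460,800,3),np.uint8);out[:,:400]=A;out[:B.shape[0],400:400+B.shape[1]]=B[:,:400];cv2.imwrite('pics/c.png',out)
E
```

```text
pin top [529.22937345  64.86094427 115.        ] scene [535.74893562  68.73881644 112.        ]
kn top [ 484.23042158 -246.69111921   90.        ] scene [ 487.14001326 -244.25624144   90.        ]
brush [536.08052551 207.65244277 140.        ] [542.04312477 212.45582299 140.        ]
tool R [[ 0.964  0.267 -0.   ]
 [ 0.267 -0.964  0.   ]
 [-0.    -0.    -1.   ]]
```

View pics/c.png

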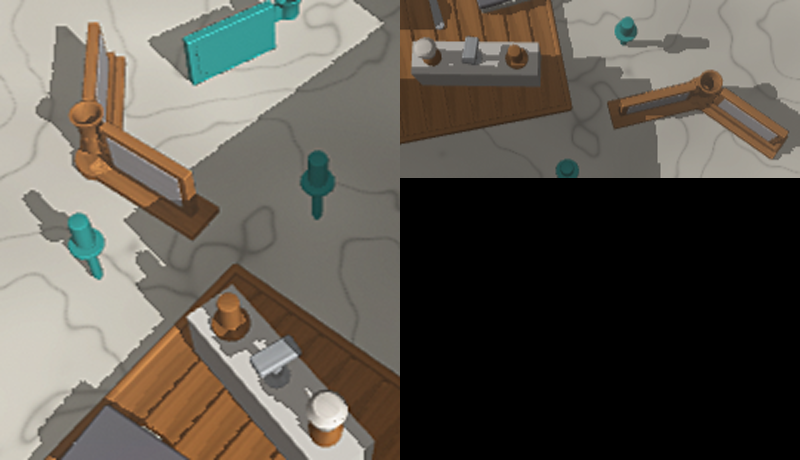

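The crop confirms it: a teak knob with a collar at scene (224,237), and the hinge's funnel mouth at scene (153,138). The pin is near (532,66) and the axis near (486,-245). I'll move above the pin, turning so the jaws open along world x.

Emit:
jog_arm --steps '[[[0.531, -0.571, -0.03], [0, 0, -80], 0.06], [[0.531, -0.571, -0.03], [0, 0, -80], 0.06], [[0.531, -0.571, -0.03], [0, 0, -80], 0.06], [[0.531, -0.571, -0.03], [0, 0, -80], 0.06], [[0.531, -0.571, -0.03], [0, 0, -80], 0.06], [[0.531, -0.571, -0.03], [0, 0, -80], 0.06], [[0.531, -0.571, -0.03], [0, 0, -80], 0.06], [[0.531, -0.571, -0.03], [0, 0, -80], 0.06], [[0.531, -0.571, -0.03], [0, 0, -80], 0.06], [[0.531, -0.571, -0.03], [0, 0, -80], 0.06]]'

```text
t: 1.5
eef_pos: [404.3, -181.5, 229.3]
tool_rot: [2.107, 2.328, -0.0]
contact_force: [1.4, -0.0, 0.4]
width: 0.701
```

Emit:
jog_arm --steps '[[[0.233, 0.152, 0], [0, 0, 0], 0.06], [[0.233, 0.152, 0], [0, 0, 0], 0.06], [[0.233, 0.152, 0], [0, 0, 0], 0.06], [[0.233, 0.152, 0], [0, 0, 0], 0.06], [[0.233, 0.152, 0], [0, 0, 0], 0.06], [[0.233, 0.152, 0], [0, 0, 0], 0.06], [[0.233, 0.152, 0], [0, 0, 0], 0.06], [[0.233, 0.152, 0], [0, 0, 0], 0.06]]'

```text
t: 2.3
eef_pos: [532.6, 63.3, 228.6]
tool_rot: [-2.112, -2.326, 0.001]
contact_force: [-0.3, -0.4, 0.4]
width: 0.704
```

```bash
cat > w.py <<'E'
from h import *
import sys
from scipy.spatial.transform import Rotation as R
o=observe();m=camera_model('wrist');im=snap('wrist',sys.argv[1])
np.save('m.npy',m,allow_pickle=True)
print(o['t'],o['eef_pos'].round(1),R.from_rotvec(o['tool_rot']).as_matrix().round(3).tolist(),o['contact_force'].round(2),o['width'].round(3))
E
python3 w.py w1.png
```

```text
Traceback (most recent call last):
  File "w.py", line 6, in <module>
    print(o['t'],o['eef_pos'].round(1),R.from_rotvec(o['tool_rot']).as_matrix().round(3).tolist(),o['contact_force'].round(2),o['width'].round(3))
                                                                                                                              ^^^^^^^^^^^^^^^^
AttributeError: 'float' object has no attribute 'round'
```

View pics/w1.png

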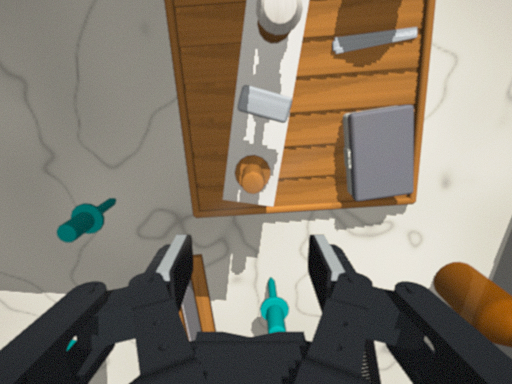

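The wrist view shows the teak knob at (253,180) on its collar at (253,172), with the razor at (265,102) and the brush at (280,15).

```bash
sed -i "s/o\['width'\].round(3)/round(o['width'],3)/" w.py
python3 - <<'E'
from h import *
m=np.load('m.npy',allow_pickle=True).item()
print(observe()['eef_pos'])
print('top',atz('w',252,181,134,m),'collar',atz('w',253,173,94,m))
im=cv2.imread('pics/w1.png');c=im[140:220,210:300].copy()
for z in(134,114,94):
  u=proj('w',[533,66,z],m);print(z,u)
cv2.imwrite('pics/w1c.png',cv2.resize(c,(0,0),fx=6,fy=6,interpolation=cv2.INTER_CUBIC))
E
```

```text
[532.42607575  62.1211763  228.56216984]
top [534.7770863   67.41941888 134.        ] collar [536.2628022   65.63964681  94.        ]
134 [249.91822829 182.31309979]
114 [249.92464796 177.01447401]
94 [249.93026865 172.37529921]
```

View pics/w1c.png

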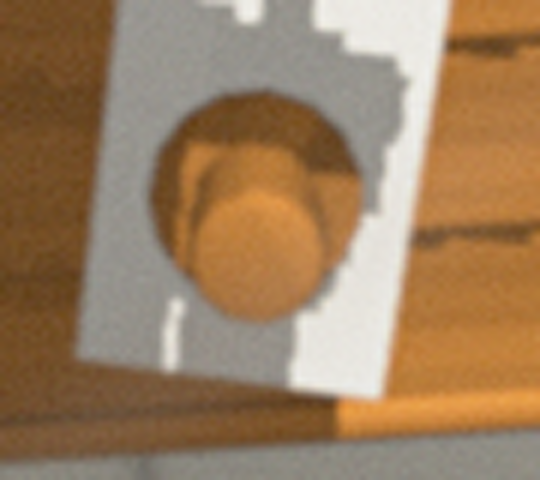

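Emit:
jog_arm --steps '[[[0.003, 0.003, 0.03], [0, 0, 0], 0.06], [[0.003, 0.003, 0.07], [0, 0, 0], 0.06], [[0.003, 0.003, 0.1], [0, 0, 0], 0.06], [[0.003, 0.003, 0.12], [0, 0, 0], 0.06], [[0.003, 0.003, 0.129], [0, 0, 0], 0.06], [[0.003, 0.003, 0.129], [0, 0, 0], 0.06]]'

```text
t: 2.95
eef_pos: [534.7, 65.0, 99.1]
tool_rot: [-2.115, -2.322, 0.003]
contact_force: [0.9, -0.1, -0.3]
width: 0.703
```

Emit:
jog_arm --steps '[[[0, 0, 0], [0, 0, 0], 0.01], [[0, 0, 0], [0, 0, 0], 0.01], [[0, 0, 0], [0, 0, 0], 0.01], [[0, 0, 0], [0, 0, 0], 0.01], [[0, 0, 0], [0, 0, 0], 0.01], [[0, 0, 0], [0, 0, 0], 0.01], [[0, 0, 0], [0, 0, 0], 0.01], [[0, 0, 0], [0, 0, 0], 0.01]]' --force 40

```text
t: 3.75
eef_pos: [536.1, 66.6, 101.0]
tool_rot: [2.112, 2.324, 0.001]
contact_force: [-1.1, -0.7, 7.1]
width: 0.232
```

```bash
python3 w.py w2.png
```

```text
3.75 [536.1  66.6 101. ] [[-0.095, 0.995, 0.002], [0.995, 0.095, -0.0], [-0.0, 0.002, -1.0]] [-1.07 -0.66  7.09] 0.232
```

View pics/w2.png

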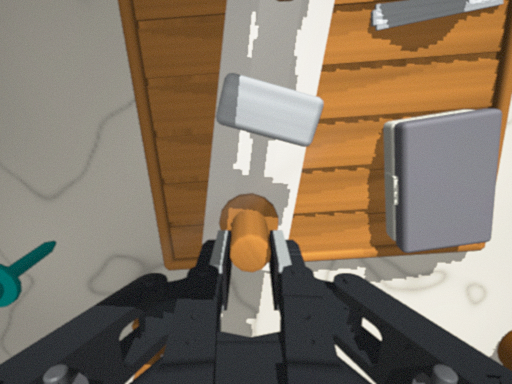

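The fingers have closed on the knob at (250,240), and the pin is still upright. Lifting.

Emit:
jog_arm --steps '[[[0, 0, -0.015], [0, 0, 0], 0.01], [[0, 0, -0.035], [0, 0, 0], 0.01], [[0, 0, -0.06], [0, 0, 0], 0.01], [[0, 0, -0.09], [0, 0, 0], 0.01], [[0, 0, -0.115], [0, 0, 0], 0.01], [[0, 0, -0.115], [0, 0, 0], 0.01], [[0, 0, -0.115], [0, 0, 0], 0.01]]' --force 60

```text
t: 4.5
eef_pos: [535.7, 66.5, 215.8]
tool_rot: [2.112, 2.324, 0.001]
contact_force: [-0.5, 0.2, -1.0]
width: 0.223
```

```bash
python3 w.py w3.png; python3 - <<'E'
from h import *
a=cv2.imread('pics/w3.png');snap('scene','s2.png');b=cv2.imread('pics/s2.png')
cv2.imwrite('pics/j1.png',np.hstack([a[100:384,100:400],cv2.resize(b[90:310,110:310],(0,0),fx=284/220,fy=284/220)[:,:258]]))
E
```

```text
4.5 [535.7  66.5 215.8] [[-0.095, 0.995, 0.002], [0.995, 0.095, -0.0], [-0.0, 0.002, -1.0]] [-0.48  0.2  -0.95] 0.223
```

View pics/j1.png

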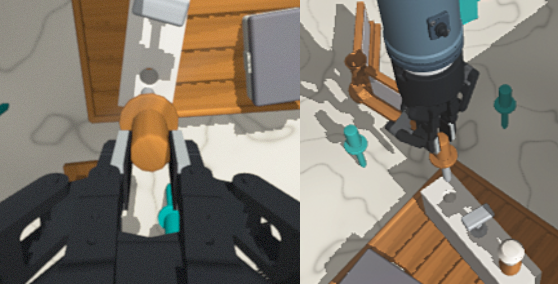

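The pin is held upright and is clear of the stand. I'll carry it just past the hinge, so the wrist camera can see the funnel.

Emit:
jog_arm --steps '[[[-0.02, -0.005, 0], [0, 0, 0], 0.01], [[-0.06, -0.014, 0], [0, 0, 0], 0.01], [[-0.105, -0.025, 0], [0, 0, 0], 0.01], [[-0.15, -0.035, 0], [0, 0, 0], 0.01], [[-0.195, -0.046, 0], [0, 0, 0], 0.01], [[-0.24, -0.056, 0], [0, 0, 0], 0.01], [[-0.285, -0.067, 0], [0, 0, 0], 0.01], [[-0.325, -0.076, 0], [0, 0, 0], 0.01], [[-0.35, -0.082, 0], [0, 0, 0], 0.01], [[-0.36, -0.084, 0], [0, 0, 0], 0.01]]'

```text
t: 5.6
eef_pos: [484.2, -302.9, 213.4]
tool_rot: [-2.117, -2.318, 0.002]
contact_force: [-0.5, -0.1, -0.7]
width: 0.22
```

Emit:
jog_arm --steps '[[[0, 0, 0], [0, 0, 0], 0.01], [[0, 0, 0], [0, 0, 0], 0.01]]'

```text
t: 5.8
eef_pos: [486.6, -297.5, 214.4]
tool_rot: [-2.109, -2.326, -0.002]
contact_force: [0.4, 0.7, -0.9]
width: 0.225
```

```bash
python3 w.py w4.png
```

```text
5.8 [ 486.6 -297.5  214.4] [[-0.097, 0.995, -0.0], [0.995, 0.097, 0.002], [0.002, -0.0, -1.0]] [ 0.42  0.65 -0.91] 0.225
```

View pics/w4.png

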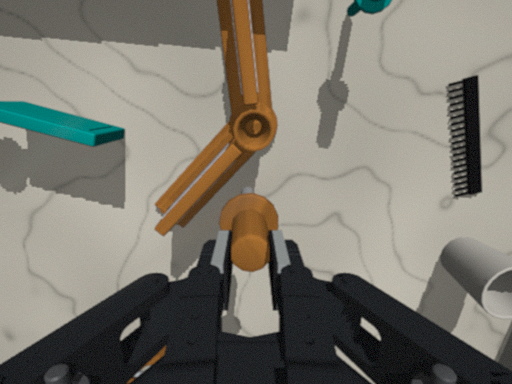

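The funnel rim is at about (254,128) and the pin's shank tip shows at about (248,190). Refining both in a crop.

```bash
python3 - <<'E'
from h import *
m=np.load('m.npy',allow_pickle=True).item()
im=cv2.imread('pics/w4.png')
print('rim',atz('w',254,128.5,90,m))
tcp=np.array([486.6,-297.5,214.4]); print('pred tip/collar/knobtop',[proj('w',tcp+[0,0,z],m).round(1) for z in(-81,-7,33)])
C=np.array([486,-245,90]); print(proj('w',C,m))
c=cv2.resize(im[95:275,200:310],(0,0),fx=5,fy=5,interpolation=cv2.INTER_CUBIC)[:,:]
# two pieces side by side
a=c[:500];b=c[400:900]
cv2.imwrite('pics/w4c.png',np.hstack([a,b])[:, :].copy() if 0 else cv2.resize(np.hstack([a,b]),(792,360)))
E
```

```text
rim [ 486.44283036 -248.57691602   90.        ]
pred tip/collar/knobtop [array([249.2, 189.4]), array([248.9, 222.2]), array([248.7, 253.1])]
[253.91614233 124.69342857]
```

View pics/w4c.png

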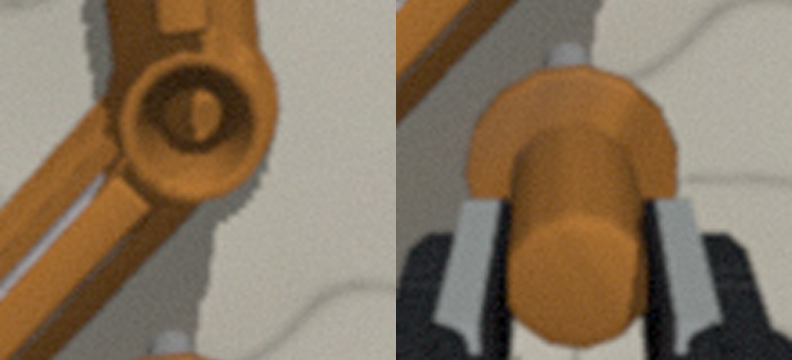

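Emit:
jog_arm --steps '[[[0.015, 0.002, 0], [0, 0, 0], 0.01], [[0.033, 0.004, 0], [0, 0, 0], 0.01], [[0.045, 0.005, 0], [0, 0, 0], 0.01], [[0.0485, 0.0055, 0.01], [0, 0, 0], 0.01], [[0.0485, 0.0055, 0.025], [0, 0, 0], 0.01], [[0.0485, 0.0055, 0.033], [0, 0, 0], 0.01], [[0.0485, 0.0055, 0.033], [0, 0, 0], 0.01], [[0.0485, 0.0055, 0.033], [0, 0, 0], 0.01]]'

```text
t: 6.65
eef_pos: [487.0, -251.2, 181.8]
tool_rot: [-2.113, -2.324, 0.0]
contact_force: [-0.4, 0.1, -1.2]
width: 0.22
```

```bash
python3 w.py w5.png; python3 - <<'E'
from h import *
snap('scene','s3.png');b=cv2.imread('pics/s3.png')
cv2.imwrite('pics/s3c.png',cv2.resize(b[80:200,90:230],(0,0),fx=5,fy=5,interpolation=cv2.INTER_CUBIC))
E
```

```text
6.65 [ 487.  -251.2  181.8] [[-0.095, 0.995, -0.0], [0.995, 0.095, 0.0], [0.0, -0.0, -1.0]] [-0.39  0.1  -1.22] 0.22
```

View pics/s3c.png

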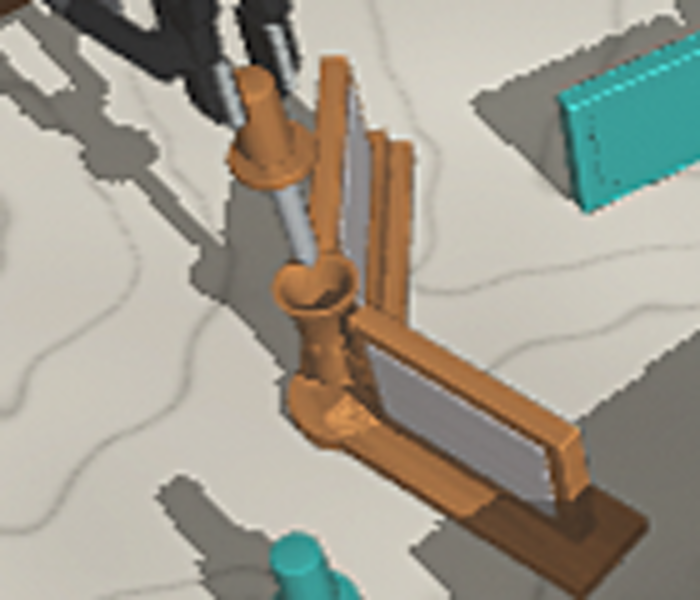

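```bash
python3 - <<'E'
from h import *
print('rim',atz('scene',153.2,137.6,90),'tip',[atz('scene',151.6,132.4,z) for z in(99,101)],'knobtop',atz('scene',90+256/5,80+82/5,214))
print([observe()['eef_pos'].round(1) for _ in range(3)])
E
```

```text
rim [ 486.12572038 -244.93654887   90.        ] tip [array([ 483.06598364, -252.50923995,   99.        ]), array([ 483.76733597, -250.76698169,  101.        ])] knobtop [ 483.62208474 -247.4838045   214.        ]
[array([ 487.4, -251.3,  182.3]), array([ 487.4, -251.3,  182.3]), array([ 487.4, -251.3,  182.3])]
```

Emit:
jog_arm --steps '[[[0.004, 0.0015, 0], [0, 0, 0], 0.01], [[0.004, 0.0015, 0], [0, 0, 0], 0.01], [[0.004, 0.0015, 0.006], [0, 0, 0], 0.01], [[0.004, 0.0015, 0.012], [0, 0, 0], 0.01], [[0.004, 0.0015, 0.018], [0, 0, 0], 0.01], [[0.004, 0.0015, 0.018], [0, 0, 0], 0.01]]'

```text
t: 7.35
eef_pos: [487.2, -246.7, 162.5]
tool_rot: [-2.112, -2.323, 0.001]
contact_force: [-0.1, 0.3, -0.5]
width: 0.226
```

```bash
python3 - <<'E'
from h import *
o=observe();print(o['eef_pos'].round(1),o['contact_force'].round(2))
snap('scene','s4.png');b=cv2.imread('pics/s4.png')
cv2.imwrite('pics/s4c.png',cv2.resize(b[90:180,110:200],(0,0),fx=6,fy=6,interpolation=cv2.INTER_CUBIC))
E
```

```text
[ 487.2 -246.7  162.5] [-0.12  0.25 -0.53]
```

View pics/s4c.png

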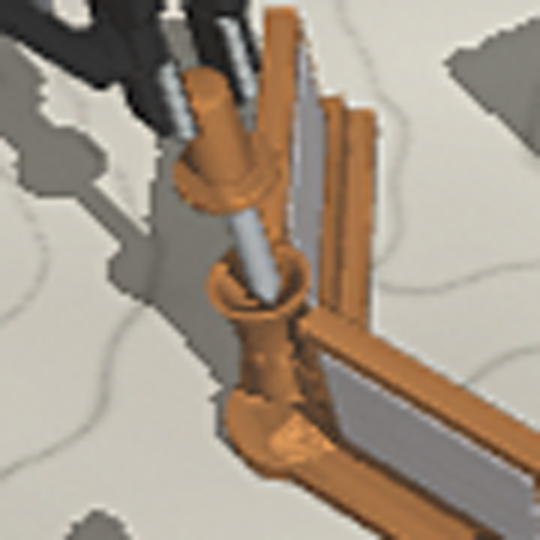

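The nose is inside the funnel: tip near scene (155,139.7), mouth centre near (153.2,137.3), no contact force.

```bash
python3 - <<'E'
from h import *
print('rim',atz('scene',153.2,137.4,90),'tip',[atz('scene',155,z2,81.5) for z2 in (139.2,139.7)])
for z in(90,81.5,22): print(z,proj('scene',[486.1,-245,z]))
# shank axis at collar bottom (crop 240,213) z=81.5+68
print('shank top',atz('scene',110+241/6,90+213/6,146))
E
```

```text
rim [ 485.78555922 -245.4301966    90.        ] tip [array([ 482.91768834, -245.4114846 ,   81.5       ]), array([ 483.77444057, -244.17406113,   81.5       ])]
90 [153.19340438 137.57837807]
81.5 [153.94771028 140.02221308]
22 [158.94952085 156.22730959]
shank top [ 490.65007116 -229.91993488  146.        ]
```

Emit:
jog_arm --steps '[[[0, 0.0015, 0.004], [0, 0, 0], 0.01], [[0, 0.0015, 0.009], [0, 0, 0], 0.01], [[0, 0.0015, 0.014], [0, 0, 0], 0.01], [[0, 0.0015, 0.018], [0, 0, 0], 0.01], [[0, 0.0015, 0.018], [0, 0, 0], 0.01]]'

```text
t: 7.9
eef_pos: [489.1, -246.6, 145.1]
tool_rot: [-2.112, -2.324, 0.001]
contact_force: [0.3, 0.1, 0.1]
width: 0.223
```

Emit:
jog_arm --steps '[[[0, 0, 0.004], [0, 0, 0], 0.01], [[0, 0, 0.008], [0, 0, 0], 0.01], [[0, 0, 0.012], [0, 0, 0], 0.01], [[0, 0, 0.015], [0, 0, 0], 0.01], [[0, 0, 0.015], [0, 0, 0], 0.01]]'

```text
t: 8.4
eef_pos: [489.2, -246.6, 130.3]
tool_rot: [-2.112, -2.324, 0.0]
contact_force: [0.2, 0.1, -0.4]
width: 0.224
```

Emit:
jog_arm --steps '[[[0, 0, 0.004], [0, 0, 0], 0.01], [[0, 0, 0.008], [0, 0, 0], 0.01], [[0, 0, 0.012], [0, 0, 0], 0.01], [[0, 0, 0.015], [0, 0, 0], 0.01], [[0, 0, 0.015], [0, 0, 0], 0.01]]'

```text
t: 8.9
eef_pos: [489.3, -246.7, 115.3]
tool_rot: [-2.113, -2.324, 0.0]
contact_force: [0.4, -0.2, -1.3]
width: 0.223
```

Emit:
jog_arm --steps '[[[0, 0, 0.003], [0, 0, 0], 0.01], [[0, 0, 0.006], [0, 0, 0], 0.01], [[0, 0, 0.008], [0, 0, 0], 0.01], [[0, 0, 0.01], [0, 0, 0], 0.01], [[0, 0, 0.0115], [0, 0, 0], 0.01], [[0, 0, 0.0115], [0, 0, 0], 0.01]]'

```text
t: 9.5
eef_pos: [489.5, -246.7, 104.0]
tool_rot: [-2.113, -2.324, 0.0]
contact_force: [-0.9, 0.3, -1.0]
width: 0.22
```

```bash
python3 - <<'E'
from h import *
o=observe();print(o['eef_pos'].round(1),o['contact_force'].round(2))
snap('scene','s5.png');b=cv2.imread('pics/s5.png')
cv2.imwrite('pics/s5c.png',cv2.resize(b[90:200,100:220],(0,0),fx=5,fy=5,interpolation=cv2.INTER_CUBIC))
E
```

```text
[ 489.5 -246.7  104. ] [-0.86  0.28 -0.98]
```

View pics/s5c.png

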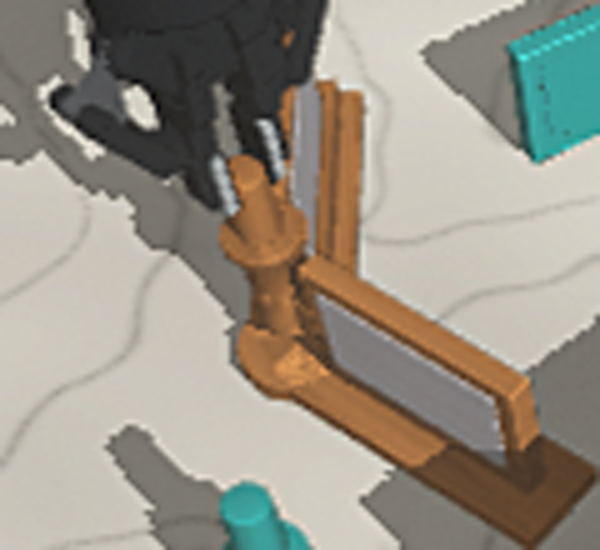

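The collar is sitting at, or just above, the knuckle rim at crop (265,255), and both leaves are upright. A gentle last press.

Emit:
jog_arm --steps '[[[0, 0, 0.001], [0, 0, 0], 0.01], [[0, 0, 0.002], [0, 0, 0], 0.01], [[0, 0, 0.002], [0, 0, 0], 0.01]]'

```text
t: 9.85
eef_pos: [490.1, -247.0, 103.1]
tool_rot: [2.112, 2.324, -0.0]
contact_force: [-1.9, 0.3, 6.7]
width: 0.225
```

Contact at 6.7 N means it is seated. Release gently, then rise straight up.

Emit:
jog_arm --steps '[[[0, 0, -0.001], [0, 0, 0], 0.024], [[0, 0, -0.001], [0, 0, 0], 0.03], [[0, 0, -0.001], [0, 0, 0], 0.045], [[0, 0, -0.001], [0, 0, 0], 0.055], [[0, 0, -0.001], [0, 0, 0], 0.055], [[0, 0, -0.02], [0, 0, 0], 0.055], [[0, 0, -0.05], [0, 0, 0], 0.055], [[0, 0, -0.09], [0, 0, 0], 0.055], [[0, 0, -0.12], [0, 0, 0], 0.055], [[0, 0, -0.12], [0, 0, 0], 0.055]]'

```text
t: 10.85
eef_pos: [492.4, -247.6, 226.6]
tool_rot: [2.108, 2.319, 0.003]
contact_force: [0.2, 0.2, 0.0]
width: 0.647
```

```bash
python3 - <<'E'
from h import *
o=observe();print(o['t'],o['eef_pos'].round(1),o['contact_force'].round(2),o['width'])
snap('scene','s6.png');b=cv2.imread('pics/s6.png')
cv2.imwrite('pics/s6c.png',cv2.resize(b[90:200,100:220],(0,0),fx=5,fy=5,interpolation=cv2.INTER_CUBIC))
E
```

```text
10.85 [ 492.4 -247.6  226.6] [0.18 0.18 0.01] 0.6474761430544008
```

The picture budget is spent, so I'll check numerically: recogniser boxes, and the leaf regions compared with the first picture.

```bash
python3 - <<'E'
from h import *
for k in('pin','leaf','mirror'):print(k,[(np.round(d['bbox'],1),round(d['conf'],2)) for d in recognise(k,'scene')])
a=cv2.imread('pics/s.png').astype(int);b=cv2.imread('pics/s6.png').astype(int)
# leaf/fixed leaf: share of changed pixels in window, excluding pin
d=np.abs(a-b).max(2)>60
print('changed leaf A',d[135:200,165:220].mean(),'leaf B',d[90:130,152:175].mean(),'knuckle/pin',d[115:150,140:165].mean())
print('expected knob top/collar px',proj('scene',[486,-245,136]),proj('scene',[486,-245,93]))
hsv=cv2.cvtColor(b.astype(np.uint8),cv2.COLOR_BGR2HSV)
m=d&(hsv[...,0]<20)&(hsv[...,1]>120);ys,xs=np.where(m[100:160,130:180]);print('new teak px box',xs.min()+130,xs.max()+130,ys.min()+100,ys.max()+100)
for y in range(112,150,2):print(y,''.join('#' if h<20 and s>120 else '.' for h,s in hsv[y,135:185,:2]))
E
```

```text
pin [(array([268. , 172.8,  12.6,  35.1]), 0.77), (array([153.5, 202.2,  18. ,  26.5]), 0.69), (array([152.9, 130.7,  15.1,  20.8]), 0.67)]
leaf [(array([154.9, 120.2,  16.2,  58.3]), 0.79), (array([233.8,  95.9,  60.6,  45. ]), 0.74)]
mirror [(array([184.9, 154.9,  72.9,  93.9]), 0.87), (array([249.1, 276.5,  92. , 110. ]), 0.42)]
changed leaf A 0.0 leaf B 0.0 knuckle/pin 0.056
expected knob top/collar px [148.96033399 123.71692043] [152.96140388 136.68495492]
new teak px box 145 159 126 141
112 ..................#####.......#######.............
114 ..................#####.......#######.............
116 .................######......########.............
118 .................######......########.............
120 .................######......########.............
122 ...........############......########.............
124 ..........############.......########.............
126 ..........############.......########.............
128 ...........###########.......########.............
130 ...........############......#######..............
132 ............#############....#######..............
134 .............#############..########..............
136 ..........##.#############..########..............
138 ..........################..########..............
140 ...........##############...########..............
142 .............###########..##########..............
144 ...............########.############..............
146 ...............########..#############............
148 ................########..##.############.........
```

```bash
python3 -c "from station import hand_in; print(hand_in())"
```

```text
the job is handed in; nothing more can be done
None
```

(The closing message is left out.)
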